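Hang the middle dipper back in its place in the graduated set

ROBOT

A 6-joint arm with a two-finger parallel gripper is mounted at the origin on the work surface; the furniture and walls round the work are solid. World frame = base frame: x ahead of the robot, y to its left, z up, the work surface at z = 0. Lengths are in mm, angles in degrees, forces in N, time in s.
With the tool pointing down it reaches from about 200 to 875 mm from the base axis. Payload 3.4 kg.
Tool frame: the origin (TCP) lies between the finger pads; the fingertips stand 19 mm ahead of it and the grasp point (between the pads) is the TCP; z points along the fingers, y is the line along which they close (so a half turn about z gives the same grasp; the last joint's range is limited). The gripper opens to 94 mm and grips with 3 to 60 N. Pads are 16 mm wide; open, the fingers measure 119 mm over their backs; the gripper's body (75 mm by 177 mm) begins 78 mm behind the grasp point.
Start: joints at [-79.87, 15.808, 86.224, -0, 77.962, -6.933], TCP at [168.714, -549.726, 224.493] pointing down, gripper open.
Joint ranges: [-165.64, 165.64], [-43.16, 119.46], [12.63, 154.43], [-67.54, 247.53], [6.08, 155.33], [-154.97, 154.97]. Speed limits (degrees/s): [147.25, 147.25, 180, 180, 180, 180].

INTERFACE

Orientations are given as [roll, pitch, yaw] about the fixed x, y, z axes, in that order (R = Rz(yaw) Ry(pitch) Rx(roll)).
In Python, from plant import * gives the robot as it stands. Calls block until the motion is done:
- move_ptp(position, orientation): joint-space move of the TCP to a pose.
- movel(position, rate=150, attitude=None, max_force=None): straight line of the TCP; attitude=None keeps the orientation; rate is the mean speed in mm/s. With max_force (N) it stops when the force on the tool has changed by that much, and returns True; else False.
- move_joints(angles): joint-space move.
- set_gripper(opening): finger opening in mm; the grip force is fixed at half the most; returns when the fingers have stopped.
- dwell(seconds).
- solve_ik(position, orientation): joint angles nearest the present ones, or None.
- read_state(): the state.
- read_camera(name): name is "scene" or "top"; returns (picture, depth): 384x512x3 uint8, blue, green, red; 384x512 float32, mm along the optical axis (not along the pixel's ray), 0 where there is no reading.
- calibration(name): a dict with "camera_matrix" (3x3 intrinsics, pixels), "k1" (the pictures are not rectified: a ray, as slopes to the right and down, at radius r is drawn at 1 + k1 r^2 times it, then the intrinsics apply), "world_to_cam" (4x4, takes a point from world to camera coordinates). Camera axes: x right, y up, looking along -z (the intrinsics and any distortion apply to the point x, -y, -z); pixel columns grow to the right and rows downward; lengths in mm; the calibration is good to about 2 mm. A picture is of the moment at which its call begins. calibration takes no time and is no camera call.
A pose or a line that the arm cannot do raises IKError and nothing moves.
- finish_job(): hands the job in; it is judged then, once.
The state is a dict: "t": time; "q": joint angles; "qd": joint speeds; "tau": joint torques, N m; "position": TCP position; "eef_rot": TCP orientation; "contact_force": force on the tool from outside, world axes, zero at the start; "moment": the same for the moment, N m; "gripper_width": finger opening in mm; "finger_force": force on a finger pad.
Only numpy, scipy, OpenCV 4.12 (cv2) and the standard library are available. Lean on these libraries where they do the work, as an engineer would, in place of code of your own. Each camera call takes 0.05 s, during which the arm holds its last target. There are 200 camera calls.

TASK

Hang the washed flat-bottomed dipper that stands on the table back on the rack's top rail, in its place between the small and the large dipper, hooked fully home over the rail with its cup to the same side as theirs, hanging square to the rail and touching neither of them. The two have been left too close together, so first slide them apart along the rail without ever lifting them off it or knocking them down; leave the slotted turner at the end of the rail and the things on the table where they are, do not let the dipper fall over, and leave everything still.

Things in the scene. Friction and masses are not known exactly. Their poses are not given: they have to be found in the camera images.
- dipper: washed middle-sized steel dipper standing upright, 172 mm tall, 0.16 kg: flat-bottomed cup with a straight flat-strip handle (16 mm wide in y, 3 mm thick) bent over at the top into a squared hook. Origin: middle of the underside of the hook's top bridge, the seat that rests on the rail, 169 mm above the cup's underside. z up, +x from the cup side to the hook's tip side, y across the strip
- dipper_tip (a point): lower end of the hook's tip (x +15, z -31 from the dipper's origin). Hook gap 15 mm wide (x -7.5 to +7.5), bridge 3 mm thick above the origin. Front leg = the handle, x -10.5 to -7.5, straight down to the cup; tip leg x +7.5 to +10.5 down to z -22, then flared outward to this end. The hook is 21 mm over both upright legs and can be pinched there from above
- dipper_cup (a point): centre of the middle dipper's cup mouth (x -44.5, z -125 from its origin); cup 68 mm outside diameter, 44 mm high, 2 mm wall. The cup makes the weight sit some 30 mm in front of the hook
- small_dipper: small dipper hanging loosely on the rail, 0.12 kg: same hook, strip, origin and axes as the middle one; cup 56 mm outside diameter, 36 mm high, axis at x -38.5, rim at z -125. Slides along the rail when its handle is pushed sideways near the hook, under 3 N. Small and large hang in either order
- large_dipper: large dipper hanging loosely on the rail, 0.20 kg: same hook, strip, origin and axes as the middle one; cup 78 mm outside diameter, 52 mm high, axis at x -49.5, rim at z -125. Slides along the rail when its handle is pushed sideways near the hook, under 3 N
- turner: slotted flat turner hanging near the rail's left-hand end (rack +y), beyond the dippers: same hook, origin and axes; flat blade 53 mm wide in y, 3 mm thick, z -98 to -168, in the plane of its handle. A bystander
- rack: fixed steel draining rack: drip tray (x -99 to +12, 316 mm long in y, rim 16 mm high) with two round posts (12 mm thick, at y -150 and +150, 17 mm ball caps whose tops are at 232 mm) joined by a flat top rail and a lower bar. Origin on the table under the rail's middle; y along the rail, -x the front, towards the robot, where the cups hang; z up
- rail (a point): middle of the top edge of the top rail, 215 mm above the table, axes as the rack's. Rail 8 mm thick (x -4 to +4), 20 mm high, from y -144 to +144 between the posts. Lower bar 8 mm thick, 12 mm high, its middle 90 mm below this edge, right under the rail; handles rest on its front. A hung tool's origin is at z about 0, x -3.5 to +3.5 here
- sprinkle_tub: small round tub with a lid, 44 mm wide, 70 mm high, on the table, in front of the rack or to the right of the biscuits (the middle dipper is at the other of these places), origin under its middle. A bystander
- timer: round kitchen timer, 62 mm wide, 58 mm high, on the table to the right of the biscuits, origin under its middle. A bystander
- tumbler: clear drinking tumbler, 81 mm wide, 91 mm high, behind the biscuits near the table's far edge, origin under its middle. A bystander
Not all that is in view belongs to the job. Leave any purple look-alike of the large_dipper alone.

How it is judged (in metres and radians):
At the end, for the whole second after the job is handed in: Middle dipper hung between small and large, cup to the front: seat within 4 mm of the rail top, upright within 10 deg, square within 17 deg, touching neither; both neighbours still hang seated and upright; turner moved under 15 mm, tub, timer, tumbler under 20 mm; all still (z of dipper in the frame of rail between -0.004 and 0.005 m and x of dipper in the frame of rail between -0.007 and 0.007 m and y of dipper in the frame of rail between -0.143 and 0.143 m and angle between each of dipper, small_dipper, large_dipper's own z axis and vertical below 0.17 rad and angle between the y axis of dipper and the y axis of rack, either way round below 0.3 rad and z of small_dipper in the frame of rail between -0.004 and 0.005 m and x of small_dipper in the frame of rail between -0.007 and 0.007 m and y of small_dipper in the frame of rail between -0.143 and 0.143 m and z of large_dipper in the frame of rail between -0.004 and 0.005 m and x of large_dipper in the frame of rail between -0.007 and 0.007 m and y of large_dipper in the frame of rail between -0.143 and 0.143 m and x of dipper_cup in the frame of rail below -0.02 m and ((y of dipper in the frame of small_dipper below -0.06 m and y of dipper in the frame of large_dipper above 0.07 m) or (y of dipper in the frame of small_dipper above 0.06 m and y of dipper in the frame of large_dipper below -0.07 m)) and contact force between dipper and small_dipper below 0.03 N and contact force between dipper and large_dipper below 0.03 N and linear speed of each of dipper, small_dipper, large_dipper below 0.02 m/s and distance of turner from where it was at the start of the episode below 0.015 m and distance of each of sprinkle_tub, timer, tumbler from where it was at the start of the episode below 0.02 m).
It fails at once if the small or large dipper or the turner is lifted more than 12 mm or knocked off the rail (z of any of small_dipper, large_dipper, turner in the frame of rail above 0.012 m or z of any of small_dipper, large_dipper, turner in the frame of rail below -0.012 m).
It fails at once if the middle dipper falls over (angle between dipper's own z axis and vertical above 0.7 rad).
It fails at once if the turner is shoved along the rail, or the tub, timer or tumbler away from its place (distance of any of turner, sprinkle_tub, timer, tumbler from where it was at the start of the episode above 0.03 m).
It also fails if it takes over 64 s, if anything falls off the work surface, if the arm or the gripper's body presses on something with over 40 N, if the wrist force passes 120 N, or if a joint passes its speed limit or range.

## Working session

There is one attempt and no reset: what is moved stays moved. The work goes in short steps, each a Python script; the robot and the scene stay as the last script left them, time stands still between calls to the robot, and variables do not carry over. Pictures are saved under pics/ and viewed, at most 10 in all, crops included, and the job is handed in when it is done.

```bash
mkdir -p pics; ls; cat > h.py <<'E'
from plant import *
import numpy as np, cv2
def cloud(name):
    im,d=read_camera(name); c=calibration(name); K=np.array(c["camera_matrix"]);T=np.array(c["world_to_cam"])
    v,u=np.mgrid[0:384,0:512]; xd=(u-K[0,2])/K[0,0]; yd=(v-K[1,2])/K[1,1]
    x,y=xd.copy(),yd.copy()
    for _ in range(8):
        s=1+c["k1"]*(x*x+y*y); x,y=xd/s,yd/s
    P=np.stack([x*d,-y*d,-d,np.ones_like(d)],-1)@np.linalg.inv(T).T
    P=P[...,:3]; P[d==0]=np.nan
    return im,d,P
E
python3 - <<'E'
from h import *
for n in("scene","top"):
    im,d,P=cloud(n); cv2.imwrite(f"pics/{n}0.png",im); np.savez(f"{n}0.npz",im=im,d=d,P=P)
    print(n,np.linalg.inv(np.array(calibration(n)["world_to_cam"])).round(2),calibration(n)["k1"])
print(read_state())
E
```

```text
pics
scene [[ 5.50000e-01  5.30000e-01 -6.40000e-01 -5.08580e+02]
 [-8.30000e-01  3.50000e-01 -4.20000e-01 -5.57070e+02]
 [ 0.00000e+00  7.70000e-01  6.40000e-01  1.01699e+03]
 [ 0.00000e+00  0.00000e+00  0.00000e+00  1.00000e+00]] 0.010750932942090308
top [[-0.00000e+00  9.80000e-01 -1.90000e-01  3.10900e+01]
 [-1.00000e+00  0.00000e+00  2.00000e-02  3.62600e+01]
 [ 2.00000e-02  1.90000e-01  9.80000e-01  1.92002e+03]
 [ 0.00000e+00  0.00000e+00  0.00000e+00  1.00000e+00]] 0.046229017632009414
{'t': 0.1, 'q': array([-7.98723920e+01,  1.58430413e+01,  8.62852969e+01, -7.57426440e-04,
        7.79635793e+01, -6.93440275e+00]), 'qd': array([ 0.0335024 , -0.13625974, -0.22241779,  0.01044744, -0.03562649,
        0.0266817 ]), 'tau': array([ 9.61235564e-04, -4.05457485e+01, -2.37779832e+01,  7.03105261e-02,
        2.99545331e-02, -4.31140700e-05]), 'position': array([ 168.60047644, -549.23590565,  223.7193272 ]), 'eef_rot': array([-1.79908665e+02, -1.03623657e-02,  1.70621611e+01]), 'contact_force': array([ 0.35302427, -0.94335206, -0.12733389]), 'moment': array([-0.06248678,  0.05277334,  0.0115449 ]), 'finger_force': 0.0, 'gripper_width': 94.16435390016137}
```

View pics/scene0.png

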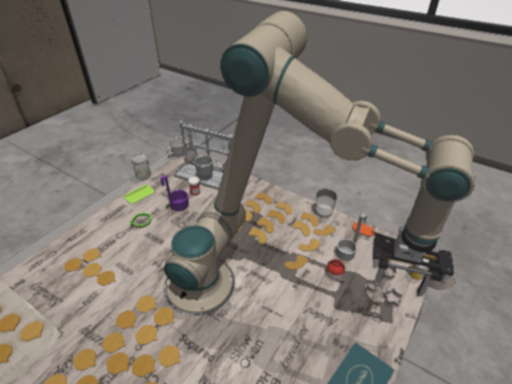

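View pics/top0.png

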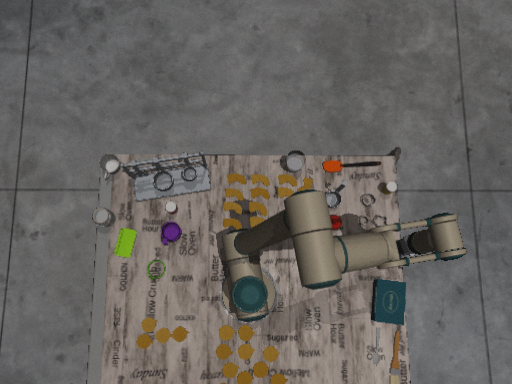

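The rack is at scene (205,150) / top (170,178). There are two dippers standing on the table: a purple one at scene (177,200) / top (171,232), which is the look-alike, and a steel one at scene (345,248) / top (335,198), to the right of the biscuits, which fits the washed dipper. I'll confirm that in an enlarged crop.

```bash
python3 - <<'E'
import cv2,numpy as np
s=cv2.imread("pics/scene0.png");t=cv2.imread("pics/top0.png")
f=lambda im,x,y,w,h:cv2.resize(im[y:y+h,x:x+w],(400,300),interpolation=cv2.INTER_CUBIC)
cv2.imwrite("pics/c1.png",np.vstack([np.hstack([f(s,155,112,100,75),f(s,315,205,100,75)]),np.hstack([f(t,118,145,100,75),f(t,300,150,100,75)])]))
S=np.load("scene0.npz");T=np.load("top0.npz")
def rep(n,Z,x,y,w,h,zlo,zhi):
    P=Z["P"][y:y+h,x:x+w];z=P[...,2];m=(z>zlo)&(z<zhi);q=P[m]
    print(n,m.sum(),q.min(0).round(),q.max(0).round(),np.median(q,0).round())
rep("dip top hi",T,318,180,30,32,120,220);rep("dip scene hi",S,335,205,40,50,120,220)
rep("dip cup top",T,318,180,30,32,35,60)
rep("rack top hi",T,118,148,100,55,190,250);rep("rack scene hi",S,170,115,70,60,190,250)
P=T["P"][148:203,118:218]; 
m=P[...,2]>185; v,u=np.nonzero(m)
for a in range(0,len(u),6): print(u[a]+118,v[a]+148,P[v[a],u[a]].round(),end=";")
E
```

```text
dip top hi 36 [ 410. -376.  121.] [ 434. -358.  180.] [ 416. -366.  166.]
dip scene hi 88 [ 405. -380.  120.] [ 431. -357.  175.] [ 412. -368.  155.]
dip cup top 44 [ 345. -383.   35.] [ 416. -320.   60.] [ 397. -363.   43.]
rack top hi 353 [465. 172. 191.] [531. 483. 238.] [497. 340. 214.]
rack scene hi 305 [459. 231. 191.] [520. 479. 230.] [488. 351. 209.]
201 150 [529. 180. 229.];183 152 [524. 249. 217.];201 152 [519. 179. 236.];186 153 [522. 238. 212.];197 153 [520. 196. 221.];203 153 [517. 172. 231.];188 154 [516. 229. 220.];194 154 [519. 208. 209.];201 154 [516. 180. 220.];183 155 [514. 249. 214.];189 155 [513. 226. 218.];195 155 [517. 205. 203.];201 155 [518. 182. 200.];175 156 [510. 279. 212.];181 156 [511. 257. 210.];187 156 [509. 233. 217.];193 156 [513. 212. 205.];155 157 [503. 352. 221.];170 157 [503. 296. 221.];176 157 [505. 275. 215.];182 157 [506. 252. 213.];188 157 [511. 232. 195.];161 158 [501. 331. 214.];167 158 [500. 308. 218.];173 158 [502. 286. 212.];179 158 [507. 266. 195.];186 158 [506. 239. 198.];158 159 [497. 342. 215.];164 159 [495. 318. 222.];170 159 [502. 299. 199.];184 159 [504. 247. 192.];148 160 [493. 379. 216.];154 160 [493. 357. 215.];160 160 [495. 335. 209.];166 160 [496. 314. 204.];133 161 [487. 433. 222.];143 161 [487. 396. 222.];149 161 [489. 375. 216.];155 161 [488. 352. 220.];161 161 [494. 333. 197.];135 162 [486. 428. 211.];141 162 [486. 405. 212.];147 162 [485. 382. 217.];153 162 [488. 362. 204.];119 163 [478. 483. 225.];129 163 [482. 450. 211.];135 163 [478. 424. 226.];141 163 [481. 404. 216.];147 163 [484. 384. 206.];158 163 [488. 345. 191.];123 164 [474. 468. 227.];129 164 [477. 449. 216.];135 164 [476. 425. 221.];141 164 [481. 408. 200.];122 165 [469. 470. 231.];128 165 [473. 452. 215.];134 165 [475. 432. 207.];123 166 [467. 468. 225.];129 166 [475. 454. 192.];137 166 [475. 424. 194.];125 168 [469. 470. 187.];
```

View pics/c1.png

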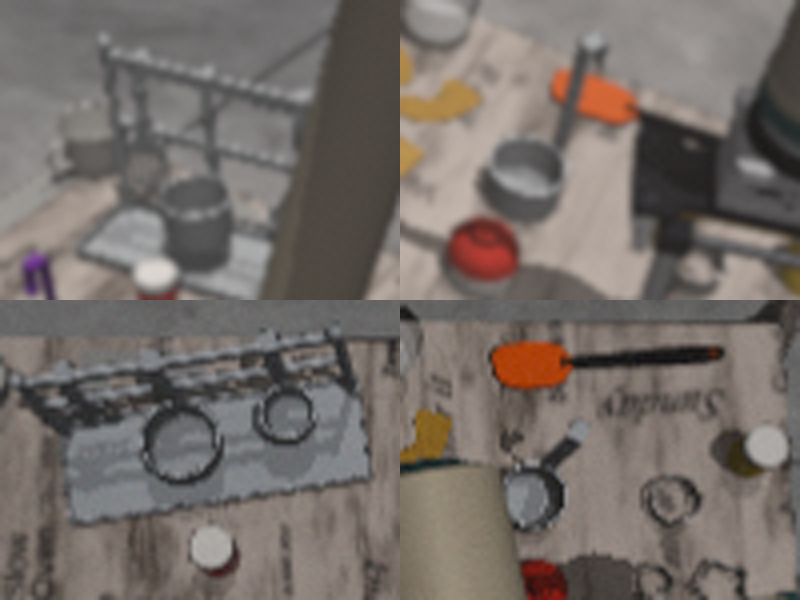

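The crop confirms it: the steel dipper stands with its handle upright, cup at top (333,199) and hook at about (345,183). On the rack the large dipper's cup is at top (163,181) and the small one's at (188,174). The turner is near the left end, and the tub is in front of the rack at (171,207).

```bash
python3 - <<'E'
from h import *
S=np.load("scene0.npz");T=np.load("top0.npz")
for n,Z,r in(("top",T,(118,148,100,60)),("scene",S,(165,112,75,75))):
    x,y,w,h=r; P=Z["P"][y:y+h,x:x+w].reshape(-1,3); P=P[np.isfinite(P).all(1)]
    m=(P[:,2]>203)&(P[:,2]<220)&(P[:,0]>440); q=P[m]
    vx,vy,cx,cy=cv2.fitLine(q[:,:2].astype(np.float32),cv2.DIST_HUBER,0,.01,.01).ravel()
    if vy<0: vx,vy=-vx,-vy
    yaw=np.degrees(np.arctan2(-vx,vy)); print(n,"yaw",yaw,"c",cx,cy,len(q))
    yv=np.array([vx,vy]);xv=np.array([vy,-vx]);c=np.array([cx,cy])
    L=np.c_[(P[:,:2]-c)@xv,(P[:,:2]-c)@yv,P[:,2]]
    for t,mm in(("caps",(L[:,2]>221)),("post",(abs(L[:,0])<12)&(L[:,2]>140)&(L[:,2]<190)&(L[:,0]>-30)),("legs",(L[:,0]<-6)&(L[:,0]>-16)&(L[:,2]>203)),("handles",(L[:,0]<-5)&(L[:,0]>-22)&(L[:,2]>140)&(L[:,2]<188)),("rims",(L[:,0]<-14)&(L[:,0]>-105)&(L[:,2]>80)&(L[:,2]<98))):
        k=L[mm]; 
        hist,e=np.histogram(k[:,1],np.arange(-180,181,6)); print(t,[(int(a),int(b)) for a,b in zip(e,hist) if b])
# dipper
P=T["P"][175:215,315:360].reshape(-1,3); im=T["im"][175:215,315:360].reshape(-1,3)
Q=S["P"][205:270,325:380].reshape(-1,3)
for n,A in(("top",P),("scene",Q)):
    for lo,hi in((162,185),(120,160),(80,120)):
        k=A[(A[:,2]>lo)&(A[:,2]<hi)&(A[:,0]<440)&(A[:,0]>330)]; print(n,lo,len(k),np.round(k.mean(0),1),np.round(k.min(0)),np.round(k.max(0)))
    k=A[(A[:,2]>36)&(A[:,2]<52)&(A[:,0]<430)&(A[:,0]>320)]
    if len(k)>5: print(n,"rim",len(k),cv2.minEnclosingCircle(k[:,:2].astype(np.float32)))
print(T["im"][181,166],T["im"][200,333])
E
```

```text
top yaw 9.596768 c 496.8699 328.1806 227
caps [(-162, 3), (-156, 7), (-150, 4), (-144, 1), (-120, 1), (-114, 1), (-96, 1), (-90, 1), (-84, 1), (-36, 2), (-30, 1), (-12, 1), (12, 1), (18, 2), (24, 2), (54, 1), (66, 1), (78, 2), (84, 1), (96, 2), (102, 4), (108, 1), (138, 5), (144, 9), (150, 4), (156, 2)]
post [(-162, 3), (-156, 5), (-150, 3), (-138, 1), (-96, 5), (-90, 5), (-84, 3), (-42, 1), (-30, 1), (6, 1), (12, 5), (18, 6), (24, 4), (48, 1), (96, 5), (102, 5), (108, 4), (138, 6), (144, 7)]
legs [(-162, 1), (-96, 1), (-90, 1), (24, 1), (138, 1), (144, 2), (150, 1)]
handles [(-156, 2), (-96, 3), (-90, 4), (6, 1), (12, 4), (18, 5), (24, 3), (96, 2), (102, 5), (108, 1), (144, 2)]
rims [(-120, 1), (-114, 5), (-108, 4), (-102, 1), (-96, 2), (-90, 1), (-84, 2), (-78, 3), (-72, 4), (-66, 7), (-18, 8), (-12, 4), (-6, 4), (0, 3), (6, 2), (12, 2), (18, 2), (24, 1), (30, 2), (36, 2), (42, 4), (48, 4), (54, 8), (60, 3)]
scene yaw 9.163366 c 489.06848 346.73004 199
caps [(78, 1), (114, 1), (120, 3), (126, 5), (132, 1)]
post [(-114, 2), (-108, 7), (-102, 6), (-6, 12), (0, 12), (6, 10), (78, 12),
[... 348 characters left out ...]
2, 5), (-6, 2), (0, 3), (6, 3), (18, 3), (24, 4), (30, 6), (36, 9), (42, 4)]
top 162 24 [ 421.  -367.4  169.7] [ 410. -376.  162.] [ 435. -359.  180.]
top 120 12 [ 414.7 -363.3  141.9] [ 410. -368.  121.] [ 434. -358.  158.]
top 80 12 [ 412.8 -362.3   99.9] [ 410. -368.   82.] [ 416. -356.  120.]
top rim 38 ((380.93548583984375, -347.3498840332031), 36.24420166015625)
scene 162 34 [ 416.1 -368.5  169.7] [ 405. -379.  162.] [ 428. -358.  175.]
scene 120 50 [ 412.3 -367.9  141.9] [ 405. -380.  120.] [ 431. -357.  160.]
scene 80 32 [ 408.6 -365.2   99.9] [ 403. -372.   81.] [ 415. -357.  119.]
scene rim 107 ((378.92340087890625, -350.665771484375), 36.30984115600586)
[112 108 107] [117 113 112]
```

```bash
cat >> h.py <<'E'
YAW=9.4; MID=np.array([495.5,323.5])
def R(x,y,z):
    a=np.radians(YAW); c,s=np.cos(a),np.sin(a)
    return [MID[0]+x*c-y*s, MID[1]+x*s+y*c, z]
def toR(p):
    a=np.radians(YAW); c,s=np.cos(a),np.sin(a); d=np.array(p)[:2]-MID
    return np.array([d[0]*c+d[1]*s,-d[0]*s+d[1]*c,p[2]]).round(2)
RO=[180,0,YAW+90]
def st(t=""):
    s=read_state(); print(t,"t",round(s["t"],2),"rack",toR(s["position"]),"rot",s["eef_rot"].round(1),"F",s["contact_force"].round(1),"w",round(s["gripper_width"],1),"ff",round(s["finger_force"],1))
    return s
E
python3 - <<'E'
from h import *
p=read_state()["position"]; movel([p[0],p[1],310],300)
move_ptp(R(-34,-30,310),RO); set_gripper(0)
movel(R(-34,-30,224),150); st("down")
hit=movel(R(-6,-30,224),15,max_force=2.5); s=st("touch %s"%hit)
movel(R(-34,-30,224),100); movel(R(-34,-30,290),200); st()
E
```

```text
down t 5.79 rack [-33.42 -29.85 224.69] rot [179.9  -0.   99.4] F [-0.3  0.3  0.7] w 0.4 ff 0.0
touch True t 7.06 rack [-14.47 -30.09 223.32] rot [-179.8    0.    99.4] F [-1.2 -0.  -0.1] w 0.4 ff 0.0
 t 7.88 rack [-33.84 -30.05 289.58] rot [-179.8    0.    99.4] F [ 0.8  0.1 -1.1] w 0.5 ff 0.0
```

```bash
sed -i 's/MID=np.array(\[495.5,323.5\])/MID=np.array([497.3,323.8])/' h.py
python3 - <<'E'
from h import *
def shift(y0,y1):
    movel(R(1.5,y0,290),250); set_gripper(48)
    movel(R(1.5,y0,217.5),120); st("at"); set_gripper(14); st("grip")
    movel(R(1.5,y1,217.5),40); st("slid"); set_gripper(48); dwell(.3)
    movel(R(1.5,y1,290),150); st("up")
shift(-84,-116)
im,d,P=cloud("top"); cv2.imwrite("pics/t1.png",cv2.resize(im[140:240,100:233],None,fx=6,fy=6,interpolation=cv2.INTER_CUBIC)[:600,:800])
E
```

```text
at t 9.93 rack [  2.01 -83.92 218.12] rot [-179.9    0.    99.4] F [0.4 0.3 0.1] w 48.0 ff 0.0
grip t 10.47 rack [  2.06 -83.97 218.02] rot [-179.9    0.    99.4] F [1.1 0.1 2.5] w 21.0 ff 30.0
slid t 11.42 rack [   1.65 -116.55  217.98] rot [-179.8    0.    99.4] F [-0.8  3.6  6.3] w 20.8 ff 30.0
up t 12.97 rack [   1.06 -116.04  289.37] rot [-179.7    0.    99.4] F [ 0.3 -0.6  0.1] w 48.1 ff 0.0
```

View pics/t1.png

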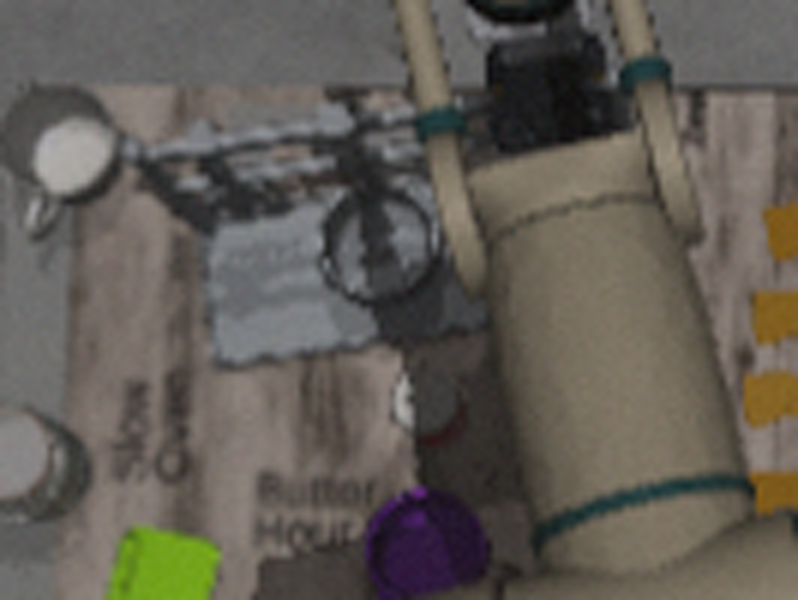

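The picture shows the large dipper still on the rail (cup at crop (378,245)). The arm hides the small one, but the grip closed on 21 mm, which matches the hook. Next I'll slide the large one, then clear the arm away toward the washed dipper.

```bash
python3 - <<'E'
from h import *
y0,y1=22,50
movel(R(1.5,y0,290),250); movel(R(1.5,y0,218),120); set_gripper(14); st("grip")
movel(R(1.5,y1,218),40); st("slid"); set_gripper(48); dwell(.3)
movel(R(1.5,y1,300),150); st("up")
th=-26; g=[420,-368.5]
move_ptp([g[0],g[1],260],[180,0,th+90]); st("over dipper")
im,d,P=cloud("top"); np.savez("top2.npz",im=im,P=P); im2,d,P2=cloud("scene"); np.savez("scene2.npz",im=im2,P=P2)
f=lambda im,x,y,w,h:cv2.resize(im[y:y+h,x:x+w],(400,300),interpolation=cv2.INTER_CUBIC)
cv2.imwrite("pics/c2.png",np.vstack([np.hstack([f(im,118,145,100,75),f(im2,165,112,100,75)]),np.hstack([f(im,300,150,100,75),f(im2,300,190,100,75)])]))
for n,A in(("top",P),("scene",P2)):
    A=A[112:208,100:260].reshape(-1,3);A=A[np.isfinite(A).all(1)]; L=np.array([toR(a) for a in A])
    k=L[(L[:,0]<0)&(L[:,0]>-26)&(L[:,2]>140)&(L[:,2]<188)]
    for lo,hi in((-140,-75),(10,75),(80,130),(-170,-140),(140,165)):
        j=k[(k[:,1]>lo)&(k[:,1]<hi)]; print(n,len(j),j.mean(0).round(1) if len(j) else "")
E
```

```text
grip t 15.01 rack [  2.15  22.14 218.55] rot [-179.9    0.    99.4] F [1.3 0.8 2. ] w 20.4 ff 30.0
slid t 15.86 rack [  1.43  50.01 218.51] rot [-1.798e+02  1.000e-01  9.940e+01] F [ 1.2 -4.1  5.8] w 20.9 ff 30.0
up t 17.48 rack [  1.08  49.83 299.22] rot [-1.797e+02  1.000e-01  9.940e+01] F [-0.9 -0.6 -1.1] w 47.9 ff 0.0
over dipper t 20.12 rack [-188.68 -669.88  260.06] rot [180.   -0.   64.1] F [-0.7  0.7 -0.2] w 48.2 ff 0.0
top 14 [  -6.7 -115.8  166.1]
top 10 [ -7.2  54.1 161.3]
top 15 [ -6.  107.6 168.2]
top 9 [  -2.4 -148.4  162.7]
top 10 [ -3.2 147.8 164.9]
scene 36 [  -9.  -115.5  164.7]
scene 0 
scene 31 [ -7.3 110.2 164.5]
scene 28 [  -5.2 -148.1  166.5]
scene 26 [ -5.  149.3 164.3]
```

View pics/c2.png

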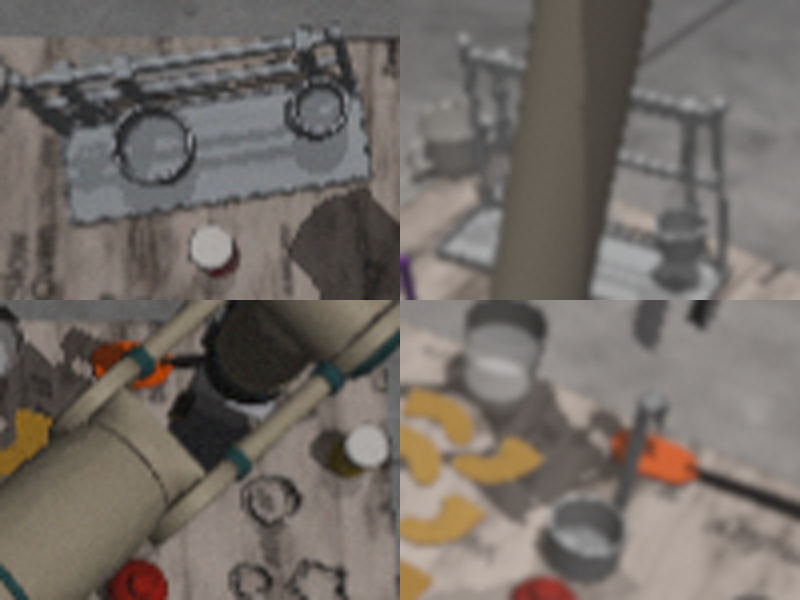

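Small is at y' -116, large at +52, and the turner hasn't moved (108). The middle dipper goes at y' ≈ -36. Now to grasp it.

```bash
python3 - <<'E'
from h import *
g=[420,-368.5]
movel([*g,171.5],100); st("at"); set_gripper(14); st("grip"); movel([*g,330],120); st("lifted")
for n in("top2.npz","scene0.npz"):
    Z=np.load(n); h=cv2.cvtColor(Z["im"],cv2.COLOR_BGR2HSV); m=(h[...,0]>125)&(h[...,0]<155)&(h[...,1]>90)
    q=Z["P"][m]; q=q[np.isfinite(q).all(1)]; hi=q[q[:,2]>100]; print(n,q.min(0).round(),q.max(0).round(),hi.mean(0).round() if len(hi) else "")
im,d,P=cloud("scene"); cv2.imwrite("pics/c3.png",cv2.resize(im[120:270,290:490],None,fx=4,fy=4,interpolation=cv2.INTER_CUBIC))
for p in([*R(-110,-36,330)],R(1,-36,277),R(1,-36,217)): print(solve_ik(p,RO))
E
```

```text
at t 21.25 rack [-189.02 -670.83  172.13] rot [179.9   0.   64. ] F [-0.1 -0.1  0.9] w 47.9 ff 0.0
grip t 21.79 rack [-189.31 -670.4   171.75] rot [180.   0.  64.] F [0.1 0.7 1. ] w 20.8 ff 30.0
lifted t 23.27 rack [-189.55 -670.04  329.11] rot [-179.9   -0.    64. ] F [-0.4  0.7 -1.3] w 20.8 ff 30.0
top2.npz [183. 272. -10.] [292. 357. 186.] [195. 312. 171.]
scene0.npz [183. 270.  -1.] [283. 351. 184.] [193. 311. 165.]
[ 2.60670288e+01  4.78906976e+00  8.55603015e+01 -2.54444375e-14
  8.96506287e+01  1.66670288e+01]
[ 2.29128894e+01  1.49501793e+01  8.00468518e+01 -2.54444375e-14
  8.50029689e+01  1.35128894e+01]
[ 2.29128894e+01  1.65515668e+01  8.62310527e+01 -2.54444375e-14
  7.72173805e+01  1.35128894e+01]
```

View pics/c3.png

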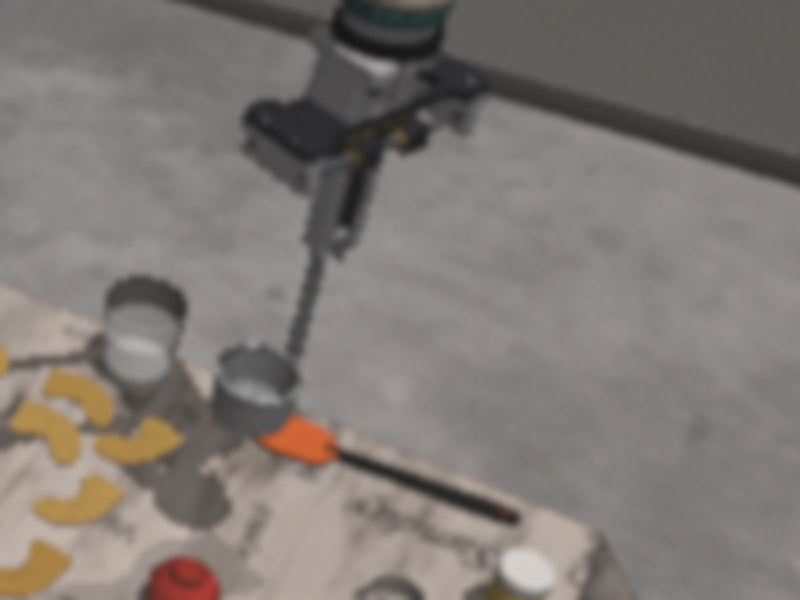

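The dipper hangs upright in the gripper (cup at crop (255,385), handle straight up to the fingers). I'll carry it to the front of the rack and check its pose there.

```bash
python3 - <<'E'
from h import *
move_ptp(R(-110,-36,330),RO); movel(R(-110,-36,278),150); st("front"); dwell(.3)
im,d,P=cloud("top"); A=P[140:240,110:260].reshape(-1,3);A=A[np.isfinite(A).all(1)]; L=np.array([toR(a) for a in A])
k=L[(L[:,2]>136)&(L[:,2]<166)&(L[:,0]>-220)&(L[:,0]<-112)&(abs(L[:,1]+36)<60)]
print("rim",len(k),cv2.minEnclosingCircle(k[:,:2].astype(np.float32)),k[:,2].mean(),"fit z slope",np.linalg.lstsq(np.c_[k[:,:2],np.ones(len(k))],k[:,2],rcond=None)[0])
f=lambda im,x,y,w,h:cv2.resize(im[y:y+h,x:x+w],(400,300),interpolation=cv2.INTER_CUBIC)
im2,d,P2=cloud("scene")
cv2.imwrite("pics/c4.png",np.hstack([f(im,118,145,100,75),f(im2,165,112,100,75)]))
E
```

```text
front t 26.1 rack [-109.6   -36.27  278.24] rot [180.    0.   99.4] F [-0.1  0.8 -1.1] w 20.5 ff 30.0
rim 20 ((-154.8434295654297, -36.381385803222656), 34.5388069152832) 149.06 fit z slope [ -0.25932508  -0.11900789 105.00802755]
```

View pics/c4.png

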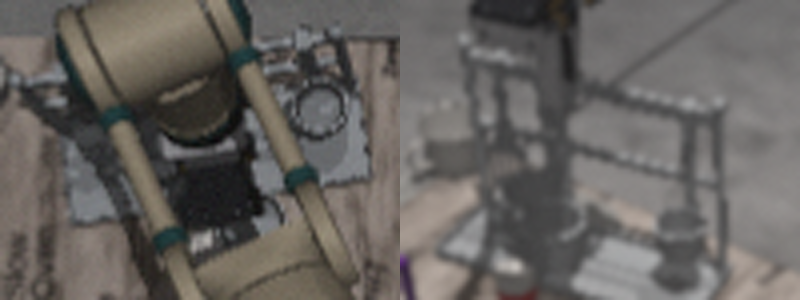

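The cup mouth reads (-154.8, -36.4, 149), against an expected (-154.1, -36.3, 150.5), so the dipper is square and level in the grip. The gap between the neighbours is open, so I'll move in and lower it.

```bash
python3 - <<'E'
from h import *
movel(R(0.7,-36,278),100); st("above"); 
hit=movel(R(0.7,-36,228),60,max_force=5); st("mid %s"%hit)
if not hit:
    hit=movel(R(0.7,-36,217.5),25,max_force=5); st("low %s"%hit)
E
```

```text
above t 27.76 rack [ 8.0000e-02 -3.5970e+01  2.7813e+02] rot [-180.    -0.    99.4] F [-0.3  0.4 -1.3] w 21.1 ff 30.0
mid False t 28.74 rack [  1.03 -35.91 228.4 ] rot [179.9  -0.   99.4] F [ 0.1 -0.7 -1.8] w 20.9 ff 30.0
low True t 29.18 rack [  0.6  -36.01 217.82] rot [-180.    -0.    99.4] F [-0.  -0.2  3.9] w 21.0 ff 30.0
```

```bash
python3 - <<'E'
from h import *
set_gripper(48); dwell(.3); s=st("rel"); p=toR(s["position"]); movel(R(p[0],p[1],300),100)
move_ptp([330,-330,330],[180,0,60]); dwell(.8); st("away")
im,d,P=cloud("top"); im2,d,P2=cloud("scene")
f=lambda im,x,y,w,h:cv2.resize(im[y:y+h,x:x+w],(400,300),interpolation=cv2.INTER_CUBIC)
cv2.imwrite("pics/c5.png",np.hstack([f(im,118,145,100,75),f(im2,165,112,100,75)]))
for n,A in(("top",P),("scene",P2)):
    A=A[112:208,100:260].reshape(-1,3);A=A[np.isfinite(A).all(1)]; L=np.array([toR(a) for a in A])
    k=L[(L[:,0]<0)&(L[:,0]>-26)&(L[:,2]>140)&(L[:,2]<188)]
    b=L[(abs(L[:,0])<14)&(L[:,2]>216)]
    for nm,lo,hi in(("s",-136,-75),("m",-60,-10),("l",20,78),("t",85,130)):
        j=k[(k[:,1]>lo)&(k[:,1]<hi)]; i=b[(b[:,1]>lo)&(b[:,1]<hi)]; print(n,nm,len(j),j.mean(0).round(1) if len(j) else "","top z",i[:,2].max().round(1) if len(i) else "")
E
```

```text
rel t 30.09 rack [ 5.0000e-02 -3.6180e+01  2.1687e+02] rot [-179.9    0.    99.4] F [ 0.5 -0.4 -0.3] w 47.6 ff 0.0
away t 34.17 rack [-271.86 -617.72  329.98] rot [-180.   -0.   60.] F [-0.3  0.2 -0.2] w 48.2 ff 0.0
top s 14 [  -7.  -115.6  164.1] top z 228.1
top m 11 [ -7.4 -37.8 161.4] top z 225.1
top l 11 [ -7.1  53.2 166.9] top z 223.0
top t 16 [ -5.6 108.4 167.8] top z 230.1
scene s 37 [  -9.2 -115.5  164.3] top z 219.6
scene m 33 [-11.1 -37.5 164.4] top z 220.5
scene l 0  top z 
scene t 0  top z
```

View pics/c5.png

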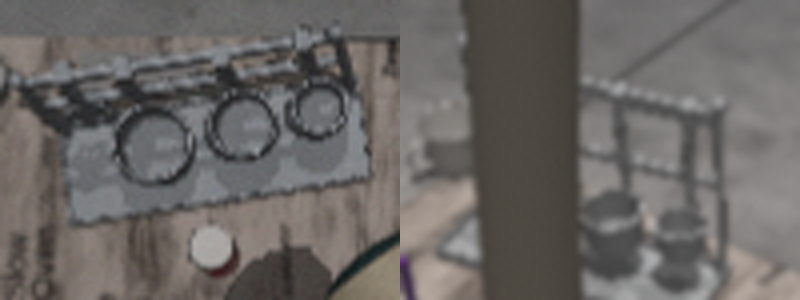

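The three cups hang side by side at crop (155,147), (243,127) and (320,105) with clear gaps. Handle spacing is 78 mm to the small dipper and 91 mm to the large one, and the hooks are seated. The turner and tub haven't moved.

```bash
python3 -c "
from plant import *
print(finish_job())"
```

```text
the job is handed in; nothing more can be done
None
```

The middle dipper now hangs seated on the rail between the small and large dippers, 78 mm and 91 mm from their handles and clear of both; I handed the job in at about 34 s, but the call returned no verdict.

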